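# Back off the left-hand wheel nut on a specimen polisher

## Task

The disc on the polisher with the red wing nut is due for a change: loosen that red nut by about a quarter turn and leave it there, hands off. It sits on a left-hand thread, so take care not to tighten it further. Leave the black nut on the other polisher as it is, and do not knock the mounted specimen standing on the bench.

Things in the scene. Friction and masses are not known exactly. Their poses are not given: they have to be found in the camera images.
- red_nut (a joint): turn of the red wing nut about its upright spindle, rad. 0 = tight; starts between 0 and 0.1. Left-hand thread: the value grows when turned CLOCKWISE seen from above (loosening) and falls anticlockwise (tightening); end stops at -0.5 and 2.6. Held by friction of about 0.12 N m; stays where it is left and does not rise.
- red_nut_grip (a point): centre of the red nut's wing, on the spindle axis, 107 mm above the bench. The wing is an upright flat bar 58 mm long (x), 12 mm thick (y), 34 mm high (z, up; 17 mm each way), white dash on top at its +x end. Under it a hub of radius 16 mm, then a flat brown disc of radius 58 mm, 31 mm below this point, on a fixed white polisher 165 mm square. Nothing else near is higher than the disc.
- black_nut (a joint): turn of the black wing nut, rad, same size and shape, on the other polisher, otherwise alike but for the white running arrow on the disc (clockwise at the red nut, anticlockwise here). Ordinary right-hand thread: the value grows anticlockwise seen from above. Starts at 0; to be left alone.
- specimen_center (a point): centre of a loose mounted specimen: black resin puck 32 mm across, 22 mm high, a steel square in its top face, standing on the bench between the polishers. z is its upright axis. To be left alone. (A loose white bottle with a blue cap, 48 mm across, 120 mm high, stands beyond it, farther from the robot.)
There are look-alikes about, which are no part of the job. Of the things that look like the part that bears specimen_center, take the one that is farthest from the robot's base at the start.

How it is judged (in metres and radians):
At the end, for the whole second after the job is handed in: The red nut rests loosened, its joint between 1.0 and 2.2 rad (about a quarter turn clockwise from tight); the black nut is within 0.2 rad of where it was; the mounted specimen still stands upright (within 0.2 rad) within 20 mm of its place (value of joint red_nut between 1 and 2.2 rad and velocity of joint red_nut between -0.1 and 0.1 rad/s and value of joint black_nut between -0.2 and 0.2 rad and distance of specimen_center from where it was at the start of the episode below 0.02 m and angle between specimen_center's own z axis and vertical below 0.2 rad); the robot touches nothing.
It fails at once if the red nut is tightened further (joint below -0.3 rad) (value of joint red_nut below -0.3 rad).
It fails at once if the black nut is turned by more than 0.2 rad either way (value of joint black_nut above 0.2 rad or value of joint black_nut below -0.2 rad).
It fails at once if the mounted specimen is knocked more than 20 mm from its place (distance of specimen_center from where it was at the start of the episode above 0.02 m).
It also fails if it takes over 32 s, if anything falls off the work surface, if the arm or the gripper's body presses on something with over 40 N, if the wrist force passes 120 N, or if a joint passes its speed limit or range.

## Robot

A 6-joint arm with a two-finger parallel gripper is mounted at the origin on the work surface. World frame = base frame: x ahead of the robot, y to its left, z up, the work surface at z = 0. Lengths are in m, angles in degrees, forces in N, time in s.
With the tool pointing down it reaches from about 0.4 to 0.825 m from the base axis. Payload 7 kg.
Tool frame: the origin (TCP) lies midway between the tips of the shut fingers; the grasp point (between the pads) lies 19 mm behind it; z points along the fingers, y is the direction in which the jaws open and shut (so a half turn about z gives the same grasp; the last joint's range is limited). The gripper opens to 88 mm and grips with 3 to 60 N. Pads are 19 mm wide; open, the fingers measure 130 mm over their backs; the gripper's body (78 mm by 193 mm) begins 47 mm behind the grasp point.
Start: joints at [-47.034, 20.546, 0.682, 0, -70.136, -16.507], TCP at [0.301, -0.604, 0.227] pointing down, gripper open.
Joint ranges: [-176.03, 176.03], [-82.01, 121.73], [-58.28, 71.71], [-173.87, 95.51], [-174.79, -0.11], [-173.66, 173.66]. Speed limits (degrees/s): [136.94, 136.94, 172.46, 180, 180, 180].

## Interface

Orientations are given as [roll, pitch, yaw] about the fixed x, y, z axes, in that order (R = Rz(yaw) Ry(pitch) Rx(roll)).
In Python, from plant import r gives the robot as it stands. The module is installed in compiled form; this text tells all that it offers.
- The arm moves only by the tool send_rows, never from a script. Its argument "motion" is a list of rows, each an object with "travel": the shift along the tool's x, y, z in m, a list of three; "spin": the turn about the tool's z in degrees. In form: [{"travel": [tx, ty, tz], "spin": spin}, ...]. A call has 1 to 5 rows; each row shifts and turns the pose as measured when the row begins, along the tool's axes as they then stand; what a row does not reach is not made up. A row lasts 1/12 s, in which the tool goes at most 41.7 mm and 7.16 degrees, less where a joint would pass 70% of its speed; a pose out of reach is approached as far as the arm can. A call is refused whole if a number of a shift passes 0.0417 or a number of a turn 7.16, either way. A call with a gripper value outside its range is refused whole. "gripper" is the gripper command: -1 is shut, 1 is fully open, values between are in proportion, set as the call begins (left out, the last holds). The fingers move at their own pace and stop on an object; "squeeze" is the grip in N (left out, the last holds). Time passes only in rows, so rows that do not move let the fingers close. It gives the time, the measured TCP pose, the force and the opening at its end, in the units of the state.
- r.get_state(): the state, without advancing time (a new reading comes with each control period).
- r.capture(name): name is "side" or "top"; returns (picture, depth): 420x560x3 uint8, blue, green, red; 420x560 float32, m along the optical axis (not along the pixel's ray), 0 where there is no reading.
- r.get_calibration(name): a dict with "fov_y" (degrees; the focal length in pixels is half the picture's height over the tangent of half this angle, whatever the lens; pixels are square), "cx", "cy" (the principal point, pixels), "origin" and "orientation" of the camera in the world. Camera axes: x right, y down, z forward; pixel columns grow to the right and rows downward; lengths in m; the calibration is good to about 2 mm. A picture is of the moment at which its call begins. get_calibration takes no time and is no camera call.
- r.close_job(): hands the job in, once; it reports no verdict.
Trained networks look in the newest picture that a camera, given by its name, has taken for a name from the list of things; names that differ only in an ending like _2 or _b are one class to them, and where a whole thing is asked for, a point or a joint stands for the part that bears it (a point fixed in the world has none). Each returns a list of dicts, best first, with "conf" (0 to 1); they miss things now and then, are a little off and sometimes report something else, mostly with a low value. They report only what shows in the picture. A call takes as long as a camera call. They do not tell look-alikes from the thing itself.
- r.boxes_of(camera, target): "at" ([x, y, z] in m, in the coordinates of the camera as it stood for that picture, good to about 4 mm: the middle of the surface that is visible of it).
- r.pinpoint(camera, target): "at" ([x, y, z] in m, in the coordinates of the camera as it stood for that picture, good to about 4 mm: a listed point, or the origin of a listed thing).
The state is a dict: "time_s": time; "joints": joint angles; "qd": joint speeds; "joint_torque": joint torques, N m; "tcp_pos": TCP position; "eef_rot": TCP orientation; "contact_force": force on the tool from outside, world axes, zero at the start; "moment": the same for the moment, N m; "gripper_width": finger opening in m.
Only numpy, scipy, OpenCV 4.12 (cv2) and the standard library are available. Lean on these libraries where they do the work, as an engineer would, in place of code of your own. Each camera call takes 0.05 s, during which the arm holds its last target. There are 200 camera calls.

## Working session

There is one attempt and no reset: what is moved stays moved. The work goes in short steps, Python scripts to look and compute and a tool call to move; the robot and the scene stay as the last step left them, time stands still between calls to the robot, and variables do not carry over. Pictures are saved under pics/ and viewed, about 8 in all and at most 12, crops included, and the job is handed in when it is done.

Besides the shell and the picture viewer there is one more tool, called after "Emit:" by a JSON object that holds its "api" and its "payload". send_rows: Moves the arm, as the interface text tells. Its arguments: {"type":"object","properties":{"motion":{"type":"array"},"gripper":{"type":"number"},"squeeze":{"type":"number"}},"required":["motion"]}

```bash
mkdir -p pics; cat > h.py <<'E'
from plant import r
import numpy as np, cv2
from scipy.spatial.transform import Rotation as R
def cal(n):
    c=r.get_calibration(n); f=210/np.tan(np.radians(c['fov_y'])/2)
    o=np.array(c['orientation'])
    M=o if o.shape==(3,3) else R.from_euler('xyz',o,degrees=True).as_matrix()
    return f,c['cx'],c['cy'],np.array(c['origin']),M
def cam2w(n,p):
    f,cx,cy,o,M=cal(n); return np.array(p)@M.T+o
def cloud(n,d):
    f,cx,cy,o,M=cal(n); v,u=np.mgrid[:420,:560]
    return np.dstack([(u-cx)/f*d,(v-cy)/f*d,d])@M.T+o
E
python3 - <<'E'
from h import *
for n in ('side','top'):
    print(n,r.get_calibration(n))
    p,d=r.capture(n); cv2.imwrite(f'pics/{n}0.png',p); np.save(n+'0.npy',d)
    for t in ('red_nut_grip','specimen_center'):
        for q in r.pinpoint(n,t): print(t,round(q['conf'],2),cam2w(n,q['at']).round(3))
print(r.get_state())
E
```

```text
side {'fov_y': 49.429415123830914, 'cx': 280.94113611487404, 'cy': 218.08203228760257, 'origin': array([0.33625661, 0.54961636, 0.59572557]), 'orientation': array([-130.66219454,    1.07806837, -168.17486635])}
red_nut_grip 0.89 [ 0.465 -0.205  0.103]
specimen_center 0.91 [ 0.36  -0.005  0.014]
specimen_center 0.82 [0.456 0.012 0.011]
specimen_center 0.67 [0.373 0.077 0.012]
top {'fov_y': 45.17192342193435, 'cx': 279.5374569962751, 'cy': 209.6097539713873, 'origin': array([ 0.32969088, -0.00681661,  0.90349671]), 'orientation': array([-168.81844668,   -0.26842019,  -90.11090451])}
red_nut_grip 0.58 [ 0.464 -0.209  0.116]
specimen_center 0.78 [0.452 0.012 0.012]
specimen_center 0.77 [ 0.364 -0.004  0.009]
specimen_center 0.61 [0.374 0.072 0.014]
{'time_s': 0.3, 'joints': array([-4.70345106e+01,  2.05632853e+01,  6.68220718e-01, -3.74009023e-03,
       -7.01342466e+01, -1.65062521e+01]), 'qd': array([-0.12535377, -0.09009191,  0.17546373,  0.01923528,  0.02418439,
        0.0154737 ]), 'joint_torque': array([-1.68684574e-05, -5.81814086e+01,  2.92817581e+01,  6.98988497e+00,
        9.26561770e-03, -1.22448419e-04]), 'tcp_pos': array([ 0.30066007, -0.60418816,  0.2262538 ]), 'eef_rot': array([ 1.79970898e+02, -4.95596087e-03, -1.53542033e+02]), 'contact_force': array([ 0.60248425, -1.02199627,  0.3516172 ]), 'moment': array([0.00386821, 0.04653862, 0.03079486]), 'gripper_width': 0.08774701800580591}
```

View pics/top0.png

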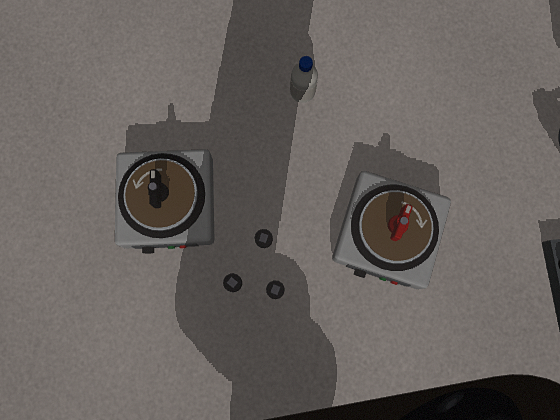

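View pics/side0.png

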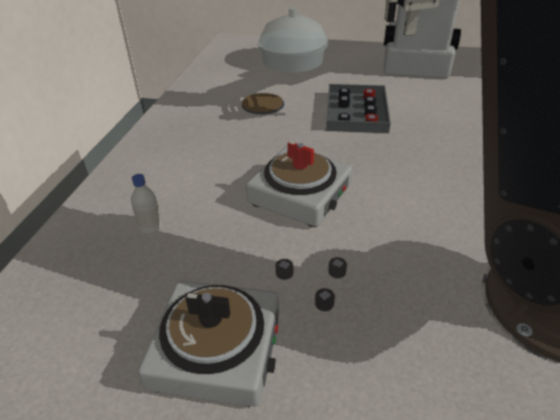

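The top view shows the red nut at about (403,221), its dash at the upper end (407,208) and a clockwise running arrow. The black nut is at (155,187) with an anticlockwise arrow. The pucks are at (264,238), (232,283) and (275,290). The farthest, (264,238) at (0.454, 0.012), is the specimen. The side view agrees, and also shows a box of red and black caps at (358,105). I choose the red wing at (403,221) and will check it in a crop.

```bash
python3 - <<'E'
from h import *
for n in ('top','side'):
    p=cv2.imread(f'pics/{n}0.png'); d=np.load(n+'0.npy'); W=cloud(n,d)
    b=p.astype(int); near=(np.hypot(W[...,0]-.465,W[...,1]+.207)<.045)&(W[...,2]>.117)&(W[...,2]<.135)
    q=W[near]; print(n,len(q),q.mean(0).round(4) if len(q) else '')
    if len(q)>5:
        rc=cv2.minAreaRect((q[:,:2]*1000).astype(np.float32)); print(rc)
        c=np.cov(q[:,:2].T); w,v=np.linalg.eigh(c); print(np.degrees(np.arctan2(v[1,1],v[0,1])))
    red=(b[...,2]>90)&(b[...,1]<60)&near; print('red',red.sum(),W[red].mean(0).round(4))
    wh=(b.min(-1)>110)&near; print('white',wh.sum(),W[wh].mean(0).round(4))
p=cv2.imread('pics/top0.png')[160:300,320:470]
cv2.imwrite('pics/crop.png',cv2.resize(p,None,fx=4,fy=4,interpolation=cv2.INTER_CUBIC))
E
```

```text
top 320 [ 0.4653 -0.2035  0.1242]
((466.37750244140625, -204.66165161132812), (17.923110961914062, 58.18806838989258), 75.0594711303711)
157.8559274160685
red 153 [ 0.4589 -0.2028  0.124 ]
white 20 [ 0.4844 -0.2126  0.1254]
side 171 [ 0.465  -0.2003  0.1226]
((466.2240295410156, -201.8810577392578), (18.3800106048584, 57.35211944580078), 63.240638732910156)
159.01292772071056
red 111 [ 0.4626 -0.198   0.1216]
white 7 [ 0.4748 -0.2111  0.1259]
```

View pics/crop.png

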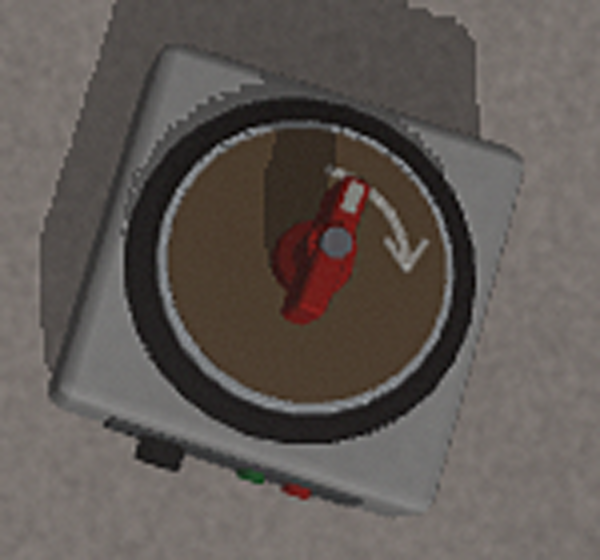

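The crop confirms the choice: red wing, dash at the upper right, clockwise arrow. The wing centre is about (0.466, -0.204) and its axis about -21° yaw. I need tool yaw -21°, so I spin first and check the sign.

Emit:
{"api": "send_rows", "payload": {"motion": [{"travel":[0,0,0],"spin":-7},{"travel":[0,0,0],"spin":-7},{"travel":[0,0,0],"spin":-7},{"travel":[0,0,0],"spin":-7},{"travel":[0,0,0],"spin":-7}], "gripper": 1, "squeeze": 30}}

```text
time_s: 0.72
tcp_pos: [0.3005, -0.6038, 0.2256]
eef_rot: [179.9, 0.1, -117.8]
contact_force: [0.1, 0.5, 0.3]
gripper_width: 0.0874
```

Emit:
{"api": "send_rows", "payload": {"motion": [{"travel":[0,0,0],"spin":-7},{"travel":[0,0,0],"spin":-7},{"travel":[0,0,0],"spin":-7},{"travel":[0,0,0],"spin":-7},{"travel":[0,0,0],"spin":-7}]}}

```text
time_s: 1.13
tcp_pos: [0.3003, -0.6036, 0.2251]
eef_rot: [179.9, 0.1, -82.0]
contact_force: [0.1, 0.3, 0.3]
gripper_width: 0.0878
```

Emit:
{"api": "send_rows", "payload": {"motion": [{"travel":[0,0,0],"spin":-7},{"travel":[0,0,0],"spin":-7},{"travel":[0,0,0],"spin":-7},{"travel":[0,0,0],"spin":-7},{"travel":[0,0,0],"spin":-7}]}}

```text
time_s: 1.55
tcp_pos: [0.3002, -0.6032, 0.2246]
eef_rot: [-179.9, 0.2, -46.2]
contact_force: [0.2, 0.4, 0.1]
gripper_width: 0.0874
```

```bash
cat > go.py <<'E'
from h import *
def to(x,y,z,yaw):
    s=r.get_state(); R0=R.from_euler('xyz',s['eef_rot'],degrees=True).as_matrix()
    print(s['time_s'],s['tcp_pos'].round(4),s['eef_rot'].round(1),'j6',s['joints'].round(1)[5],'F',s['contact_force'].round(1),'w',s['gripper_width'].round(4))
    print('travel mm',((np.array([x,y,z])-s['tcp_pos'])@R0*1000).round(1),'spin',-(yaw-s['eef_rot'][2]))
E
python3 -c "
from go import *
to(.466,-.204,.20,-21)"
```

```text
Traceback (most recent call last):
  File "go.py", line 4, in to
    print(s['time_s'],s['tcp_pos'].round(4),s['eef_rot'].round(1),'j6',s['joints'].round(1)[5],'F',s['contact_force'].round(1),'w',s['gripper_width'].round(4))
                                                                                                                                   ^^^^^^^^^^^^^^^^^^^^^^^^
AttributeError: 'float' object has no attribute 'round'
```

Emit:
{"api": "send_rows", "payload": {"motion": [{"travel":[0,0,0],"spin":-6.3},{"travel":[0,0,0],"spin":-6.3},{"travel":[0,0,0],"spin":-6.3},{"travel":[0,0,0],"spin":-6.3}]}}

```text
time_s: 1.88
tcp_pos: [0.3001, -0.603, 0.2242]
eef_rot: [-179.8, 0.2, -19.7]
contact_force: [-0.4, -1.3, -0.2]
gripper_width: 0.0875
```

```bash
sed -i "s/s\['gripper_width'\].round(4)/s['gripper_width']/" go.py
python3 -c "
from go import *
to(.466,-.204,.20,-21)"
```

```text
1.8833 [ 0.3001 -0.603   0.2242] [-179.8    0.2  -19.7] j6 117.4 F [-0.4 -1.3 -0.2] w 0.08752799902702038
travel mm [  22.2 -431.5   25.4] spin 1.3483272615905868
```

Emit:
{"api": "send_rows", "payload": {"motion": [{"travel":[0.002,-0.038,0],"spin":0},{"travel":[0.002,-0.038,0],"spin":0},{"travel":[0.002,-0.038,0],"spin":0},{"travel":[0.002,-0.038,0],"spin":0},{"travel":[0.002,-0.038,0],"spin":0}]}}

```text
time_s: 2.3
tcp_pos: [0.3706, -0.4267, 0.2213]
eef_rot: [-179.8, 0.4, -19.6]
contact_force: [1.5, 0.2, -0.4]
gripper_width: 0.0878
```

Emit:
{"api": "send_rows", "payload": {"motion": [{"travel":[0.002,-0.038,0],"spin":0},{"travel":[0.002,-0.038,0],"spin":0},{"travel":[0.002,-0.038,0],"spin":0},{"travel":[0.002,-0.038,0],"spin":0},{"travel":[0.002,-0.038,0],"spin":0}]}}

```text
time_s: 2.72
tcp_pos: [0.4451, -0.2423, 0.2225]
eef_rot: [-179.8, 0.3, -19.6]
contact_force: [1.8, 0.1, -0.1]
gripper_width: 0.0875
```

```bash
python3 -c "
from go import *
to(.466,-.204,.16,-21)"
```

```text
2.7167 [ 0.4451 -0.2423  0.2225] [-179.8    0.3  -19.6] j6 77.0 F [ 1.8  0.1 -0.1] w 0.08753643223266423
travel mm [  7.1 -42.9  62.7] spin 1.3549739142474095
```

Emit:
{"api": "send_rows", "payload": {"motion": [{"travel":[0.004,-0.023,0],"spin":1.3},{"travel":[0.003,-0.02,0.01],"spin":0},{"travel":[0,0,0.025],"spin":0},{"travel":[0,0,0.025],"spin":0},{"travel":[0,0,0],"spin":0}]}}

```text
time_s: 3.13
tcp_pos: [0.4718, -0.1945, 0.1644]
eef_rot: [-179.6, -0.2, -20.4]
contact_force: [-1.7, -0.1, -1.1]
gripper_width: 0.0875
```

```bash
python3 - <<'E'
from go import *
to(.466,-.204,.095,-21)
a=[cv2.resize(r.capture('top')[0][130:330,280:520],None,fx=2.5,fy=2.5),cv2.resize(r.capture('side')[0][60:260,180:420],None,fx=2.5,fy=2.5)]
cv2.imwrite('pics/a1.png',cv2.resize(np.hstack(a),(800,333)))
E
```

```text
3.1333 [ 0.4718 -0.1945  0.1644] [-179.6   -0.2  -20.4] j6 70.3 F [-1.7 -0.1 -1.1] w 0.08751949388288735
travel mm [-2.4 11.4 69.4] spin 0.5520462202303058
```

View pics/a1.png

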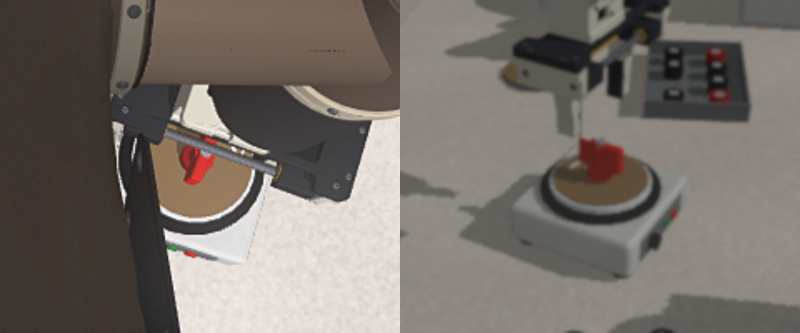

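The gripper straddles the wing, at about (200,160) in the left half of the picture. The fingers are aligned across it but 11 mm off centre. I correct that, then descend.

Emit:
{"api": "send_rows", "payload": {"motion": [{"travel":[-0.002,0.011,0],"spin":0.5},{"travel":[0,0,0],"spin":0},{"travel":[0,0,0.02],"spin":0},{"travel":[0,0,0.02],"spin":0},{"travel":[0,0,0],"spin":0}]}}

```text
time_s: 3.65
tcp_pos: [0.4719, -0.2095, 0.1356]
eef_rot: [-179.5, -1.2, -21.1]
contact_force: [-1.2, -0.4, 0.2]
gripper_width: 0.0876
```

```bash
python3 -c "
from go import *
to(.466,-.204,.095,-21)"
```

```text
3.65 [ 0.4719 -0.2095  0.1356] [-179.5   -1.2  -21.1] j6 71.1 F [-1.2 -0.4  0.2] w 0.08760717928267818
travel mm [-8.3 -2.7 40.5] spin -0.14012921011377344
```

Emit:
{"api": "send_rows", "payload": {"motion": [{"travel":[-0.006,-0.003,0.015],"spin":0},{"travel":[0,0,0.015],"spin":0},{"travel":[0,0,0.005],"spin":0},{"travel":[0,0,0],"spin":0},{"travel":[0,0,0],"spin":0}]}}

```text
time_s: 4.07
tcp_pos: [0.4712, -0.2078, 0.107]
eef_rot: [-179.5, -1.7, -21.3]
contact_force: [-0.5, 0.7, 0.6]
gripper_width: 0.0875
```

```bash
python3 -c "
from go import *
to(.466,-.204,.095,-21)"
```

```text
4.0667 [ 0.4712 -0.2078  0.107 ] [-179.5   -1.7  -21.3] j6 70.5 F [-0.5  0.7  0.6] w 0.08747144894309875
travel mm [-6.6 -1.6 11.8] spin -0.31177229045103516
```

Emit:
{"api": "send_rows", "payload": {"motion": [{"travel":[-0.006,-0.002,0.008],"spin":0},{"travel":[-0.002,0,0.005],"spin":0},{"travel":[0,0,0],"spin":0}]}}

```text
time_s: 4.32
tcp_pos: [0.4661, -0.2033, 0.0958]
eef_rot: [-179.4, -1.9, -21.3]
contact_force: [0.3, -0.3, 0.4]
gripper_width: 0.0877
```

```bash
python3 -c "
from go import *
to(.466,-.204,.095,-21)"
```

```text
4.3167 [ 0.4661 -0.2033  0.0958] [-179.4   -1.9  -21.3] j6 69.9 F [ 0.3 -0.3  0.4] w 0.0877007763385712
travel mm [0.1 0.7 0.7] spin -0.34323744184424143
```

Centred. I close now.

Emit:
{"api": "send_rows", "payload": {"motion": [{"travel":[0,0,0],"spin":0},{"travel":[0,0,0],"spin":0},{"travel":[0,0,0],"spin":0},{"travel":[0,0,0],"spin":0},{"travel":[0,0,0],"spin":0}], "gripper": -1, "squeeze": 30}}

```text
time_s: 4.73
tcp_pos: [0.4665, -0.2031, 0.0966]
eef_rot: [-179.4, -2.0, -21.3]
contact_force: [-0.0, 1.2, 0.2]
gripper_width: 0.0597
```

Emit:
{"api": "send_rows", "payload": {"motion": [{"travel":[0,0,0],"spin":0},{"travel":[0,0,0],"spin":0},{"travel":[0,0,0],"spin":0},{"travel":[0,0,0],"spin":0},{"travel":[0,0,0],"spin":0}]}}

```text
time_s: 5.15
tcp_pos: [0.4668, -0.2032, 0.0967]
eef_rot: [-179.4, -2.0, -21.3]
contact_force: [-0.2, 0.7, 0.3]
gripper_width: 0.0264
```

Emit:
{"api": "send_rows", "payload": {"motion": [{"travel":[0,0,0],"spin":0},{"travel":[0,0,0],"spin":0},{"travel":[0,0,0],"spin":0},{"travel":[0,0,0],"spin":0},{"travel":[0,0,0],"spin":0}]}}

```text
time_s: 5.57
tcp_pos: [0.4663, -0.2043, 0.0967]
eef_rot: [-179.5, -2.0, -21.3]
contact_force: [-0.7, 0.3, 1.1]
gripper_width: 0.0117
```

Emit:
{"api": "send_rows", "payload": {"motion": [{"travel":[0,0,0],"spin":4},{"travel":[0,0,0],"spin":4},{"travel":[0,0,0],"spin":4}]}}

```text
time_s: 5.82
tcp_pos: [0.4664, -0.2042, 0.0967]
eef_rot: [-179.1, -1.8, -33.5]
contact_force: [-0.5, -0.4, -0.2]
gripper_width: 0.0122
```

```bash
python3 -c "
from go import *
to(.466,-.204,.095,-111)
print(r.get_state()['moment'])"
```

```text
5.8167 [ 0.4664 -0.2042  0.0967] [-179.1   -1.8  -33.5] j6 57.6 F [-0.5 -0.4 -0.2] w 0.01219570491177142
travel mm [-0.5  0.   1.7] spin 77.45999031834671
[-0.47707205  0.32094447  0.08382048]
```

The nut turns with the grip, with low forces and the width steady at 12 mm. I continue clockwise to about -111°.

Emit:
{"api": "send_rows", "payload": {"motion": [{"travel":[0,0,0],"spin":5},{"travel":[0,0,0],"spin":5},{"travel":[0,0,0],"spin":5},{"travel":[0,0,0],"spin":5},{"travel":[0,0,0],"spin":5}]}}

```text
time_s: 6.23
tcp_pos: [0.4664, -0.2042, 0.0967]
eef_rot: [-178.5, -1.3, -59.5]
contact_force: [0.6, -0.7, 0.2]
gripper_width: 0.0117
```

Emit:
{"api": "send_rows", "payload": {"motion": [{"travel":[0,0,0],"spin":5},{"travel":[0,0,0],"spin":5},{"travel":[0,0,0],"spin":5},{"travel":[0,0,0],"spin":5},{"travel":[0,0,0],"spin":5}]}}

```text
time_s: 6.65
tcp_pos: [0.4665, -0.2041, 0.0967]
eef_rot: [-178.2, -0.6, -85.6]
contact_force: [2.0, 1.4, 0.5]
gripper_width: 0.0124
```

```bash
python3 -c "
from go import *
to(.466,-.204,.095,-111)"
```

```text
6.65 [ 0.4665 -0.2041  0.0967] [-178.2   -0.6  -85.6] j6 5.2 F [2.  1.4 0.5] w 0.012384242608261768
travel mm [-0.1  0.5  1.7] spin 25.427537045074104
```

Emit:
{"api": "send_rows", "payload": {"motion": [{"travel":[0,0,0],"spin":5},{"travel":[0,0,0],"spin":5},{"travel":[0,0,0],"spin":5},{"travel":[0,0,0],"spin":5},{"travel":[0,0,0],"spin":4}]}}

```text
time_s: 7.07
tcp_pos: [0.4667, -0.204, 0.0967]
eef_rot: [-178.2, 0.1, -110.6]
contact_force: [1.4, -1.0, 0.4]
gripper_width: 0.0119
```

Emit:
{"api": "send_rows", "payload": {"motion": [{"travel":[0,0,0],"spin":0},{"travel":[0,0,0],"spin":0}]}}

```text
time_s: 7.23
tcp_pos: [0.4667, -0.2039, 0.0967]
eef_rot: [-178.3, 0.1, -110.7]
contact_force: [1.6, -0.9, 0.9]
gripper_width: 0.0119
```

Emit:
{"api": "send_rows", "payload": {"motion": [{"travel":[0,0,0],"spin":0},{"travel":[0,0,0],"spin":0},{"travel":[0,0,0],"spin":0},{"travel":[0,0,0],"spin":0},{"travel":[0,0,0],"spin":0}], "gripper": 1}}

```text
time_s: 7.65
tcp_pos: [0.4668, -0.2036, 0.0967]
eef_rot: [-178.2, 0.1, -110.3]
contact_force: [0.5, -1.1, -0.4]
gripper_width: 0.0399
```

Emit:
{"api": "send_rows", "payload": {"motion": [{"travel":[0,0,0],"spin":0},{"travel":[0,0,0],"spin":0},{"travel":[0,0,0],"spin":0},{"travel":[0,0,0],"spin":0},{"travel":[0,0,0],"spin":0}]}}

```text
time_s: 8.07
tcp_pos: [0.4667, -0.2036, 0.0967]
eef_rot: [-178.2, 0.1, -110.3]
contact_force: [0.4, 0.9, -0.8]
gripper_width: 0.0732
```

Emit:
{"api": "send_rows", "payload": {"motion": [{"travel":[0,0,-0.02],"spin":0},{"travel":[0,0,-0.03],"spin":0},{"travel":[0,0,-0.035],"spin":0},{"travel":[0,0,-0.035],"spin":0},{"travel":[0,0,-0.02],"spin":0}]}}

```text
time_s: 8.48
tcp_pos: [0.4583, -0.202, 0.236]
eef_rot: [-179.0, -0.1, -110.3]
contact_force: [0.7, -0.1, 0.1]
gripper_width: 0.0876
```

Emit:
{"api": "send_rows", "payload": {"motion": [{"travel":[0.035,0,0],"spin":0},{"travel":[0.035,0,0],"spin":0},{"travel":[0.035,0,0],"spin":0},{"travel":[0.035,0,0],"spin":0},{"travel":[0.035,0,0],"spin":0}]}}

```text
time_s: 8.9
tcp_pos: [0.4025, -0.3677, 0.2455]
eef_rot: [-178.0, 0.1, -109.6]
contact_force: [1.2, 0.1, -0.8]
gripper_width: 0.0876
```

Emit:
{"api": "send_rows", "payload": {"motion": [{"travel":[0.035,0,0],"spin":0},{"travel":[0.035,0,0],"spin":0},{"travel":[0.03,0,0],"spin":0},{"travel":[0.02,0,0],"spin":0},{"travel":[0,0,0],"spin":0}]}}

```text
time_s: 9.32
tcp_pos: [0.3566, -0.4911, 0.245]
eef_rot: [-178.0, 0.0, -109.8]
contact_force: [0.3, -0.5, 0.1]
gripper_width: 0.0873
```

```bash
python3 - <<'E'
from go import *
to(.466,-.204,.2,-111)
p,d=r.capture('top'); cv2.imwrite('pics/end.png',p)
for n in ('top','side'):
    if n=='side': p,d=r.capture('side')
    W=cloud(n,d); near=(np.hypot(W[...,0]-.465,W[...,1]+.204)<.045)&(W[...,2]>.117)&(W[...,2]<.135)
    q=W[near]; print(n,len(q))
    if len(q)>5:
        w,v=np.linalg.eigh(np.cov(q[:,:2].T)); print('axis',np.degrees(np.arctan2(v[1,1],v[0,1])))
    for x in r.pinpoint(n,'specimen_center'): print(round(x['conf'],2),cam2w(n,x['at']).round(3))
E
```

```text
9.3167 [ 0.3566 -0.4911  0.245 ] [-178.     0.  -109.8] j6 16.4 F [ 0.3 -0.5  0.1] w 0.08727543225495744
travel mm [-307.2   -4.3   45.3] spin 1.229203211640538
top 322
axis 68.85510398707231
0.84 [ 0.362 -0.004  0.01 ]
0.75 [0.377 0.072 0.013]
0.62 [0.452 0.017 0.012]
side 154
axis 67.40447895958701
0.67 [0.373 0.072 0.015]
0.52 [0.451 0.016 0.014]
```

View pics/end.png

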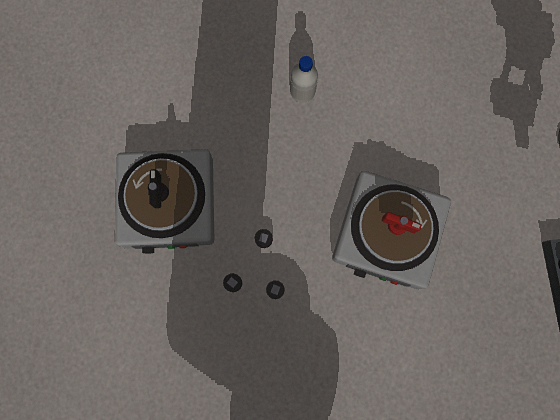

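The red wing now lies at about -111°, with its dash on the right at (416,226): a quarter turn clockwise. The black nut (155,187), the specimen (264,238) and the bottle look the same as before, and the arm is clear. I hand in.

```bash
python3 -c "
from h import *
print(r.close_job())"
```

```text
the job is handed in; nothing more can be done
None
```

The red nut is loosened by about a quarter turn clockwise and left there. I gripped its wing, turned it, released it, and lifted the arm clear before handing in at about 9.5 s of the 32 s allowed.

- **Red nut:** depth data put the wing axis at about -22° before and -111° to -113° after, so it turned about 90° (roughly 1.56 rad plus its small starting value). The white dash moved round clockwise to match.
- **Black nut and bottle:** both look unchanged in the last picture.
- **Mounted specimen:** it is at the same pixel as before. Its measured position moved about 4 mm (y from 0.012 to about 0.016), which is within the detector's stated error.
- **Forces:** the contact forces I read stayed below about 3 N.

One mismatch: the last side view reported only two of the three pucks, missing the look-alike near (0.36, -0.005). The top view shows all three in place.

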